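# Tip a detergent refill canister into the laundry dispenser dock

### The job

Load the blue refill canister into the dispenser dock: bring it, still standing, squarely up against the middle of the dock's low front step, then push high on it so that it tips over the step and lies on its broad side on the cradle with its cap pointing at the slot. Then press it slowly and gently home from the foot end until the cap has pushed the orange valve in and the shoulder sits flush on the thin faceplate, and keep it pressed there with about 12 N for a second so that the seal seats, without forcing the plate; let go and leave the other things where they stand.

Things in the scene. Friction and masses are not known exactly. Their poses are not given: they have to be found in the camera images.
- canister: Blue block 60 (x) by 100 (y) by 130 mm high (z), 0.37 to 0.65 kg; white cap 32 mm across, 16 mm high, in the middle of its top (shoulder). Origin: centre of the foot face. Starts standing, +x face towards the step, 2 to 8 cm short of it. Slides only if pushed low, else topples; grips across 60 mm. Foot at the step, 1 to 3 N near its top tip it; the foot then ends 10 to 40 mm outside the step edge.
- dock: White dock fixed to the table. Origin: at table height under the middle of its front step edge; x points inwards over the cradle, away from the robot. The cradle is a flat slick black floor 10 mm above the table, 150 mm wide, no side walls; its upright front edge (x = 0) is the 10 mm step. A white valve housing, 110 mm wide, 95 mm high, stands from x = 190 to 240 mm.
- faceplate: Thin grey upright plate, part of the dock, same origin and axes. Front face clamped somewhere from x = 143 to 167 mm, set anew each time, not measured: find it by feel. 142 mm wide, top 66 mm above the table; middle slot 50 mm wide, open above, from 20 mm up, for the cap; the shoulder rests on the face. Seal seats at 3 N or more on it; cracks above 20 N. Sliding and valve take 4 to 6 N of push.
- slot (a point): Middle of the slot, 155 mm inwards from the step edge (the faceplate's front may be 12 mm nearer or farther), 40 mm above the table, the height of the lying canister's axis. Its x axis is the dock's x. Meet the faceplate slowly, at 5 to 8 mm/s: at 15 mm/s the arm's own mass already makes 15 to 20 N on it.
- valve (a joint): Orange plunger, 18 mm across, behind the slot, carried by the faceplate, sliding along the dock's x. Value in m: 0 fully out (its face 8 mm behind the faceplate's front), growing as it is pushed in; 0.008 with the canister home. Takes about 3 N, no spring, stays where pushed. Starts at 0 to 0.002.
- softener: Orange bottle, 64 mm across and 170 mm tall, standing 18 to 24 cm beside the dock's middle line. Bystander; origin at the centre of its underside.
- dosing_cup: White open plastic cup, 68 mm across and 60 mm tall, standing 18 to 24 cm beside the dock's middle line. Bystander; origin at the centre of its underside.
- stain_jar: Red jar, 66 mm across and 75 mm tall, standing 18 to 24 cm beside the dock's middle line. Bystander; origin at the centre of its underside.
Things that resemble listed ones, but are neither listed nor needed, are in the scene too. Several things look just like the canister: the one meant starts farthest to the robot's left.

How it is judged:
By the outcome, as a careful person would: the job done as asked, in the order asked, and still so for the second after the job is handed in, with the robot touching nothing.
It also fails if it takes over 72 s, if anything falls off the work surface, if the arm or the gripper's body presses on something with over 40 N, if the wrist force passes 120 N, or if a joint passes its speed limit or range.

### The arm

A 6-joint arm with a two-finger parallel gripper is mounted at the origin on the work surface. World frame = base frame: x ahead of the robot, y to its left, z up, the work surface at z = 0. Lengths are in m, angles in rad, forces in N, time in s.
With the tool pointing down it reaches from about 0.3 to 0.875 m from the base axis. Payload 6.4 kg.
Tool frame: the origin (TCP) lies at the very end of the fingers, on their centre line; the grasp point (between the pads) lies 19 mm behind it; z points along the fingers, y is the line along which they close (so a half turn about z gives the same grasp; the last joint's range is limited). The gripper opens to 85 mm and grips with 20 to 120 N. Pads are 22 mm wide; open, the fingers measure 114 mm over their backs; the gripper's body (76 mm by 85 mm) begins 54 mm behind the grasp point. The pads swing forward as they close: fully open they stand 13 mm farther back than shut.
Start: joints at [-1.512, 0.181, 1.607, -0, 1.354, -0.206], TCP at [0.151, -0.555, 0.231] pointing down, gripper open.
Joint ranges: [-2.99, 2.99], [-0.89, 2.07], [0.3, 2.58], [-1.14, 4.28], [0, 2.63], [-3.12, 3.12]. Speed limits (rad/s): [2.57, 2.57, 3.01, 3.14, 3.14, 3.14].

### API

Orientations are given as a unit quaternion [w, x, y, z].
In Python, from bench import * gives the robot as it stands. The module is installed in compiled form; this text tells all that it offers.
- The arm moves only by the tool arm_command, never from a script. Its arguments are lists of equal length, an entry for each row: "dp": the shift along the tool's x, y, z in units of 0.25 m (1.0 is 0.25 m), a list of three; "turn": the turn, a rotation vector about the tool's x, y, z in units of 30 degrees (1.0 is 30 degrees), a list of three; "jaw": the opening, from 0 (shut) to 1 (fully open). A call has 1 to 5 rows; each row is the pose to reach, as a shift and turn from the pose commanded when the call began, along the tool's axes at that moment; what a row does not reach only later rows make up. A row lasts 1/8 s, in which the tool goes at most 62.5 mm and 10.7 degrees, less where a joint would pass 70% of its speed; a pose out of reach is approached as far as the arm can. A call with a number of a shift or a turn outside -1 to 1 is refused whole. A call with a gripper value outside its range is refused whole. The fingers move at their own pace and stop on an object; the grip force is fixed at half the most. Time passes only in rows, so rows that repeat a pose let the fingers close. It gives the time, the measured TCP pose, the force, the opening and the grip force at its end, in the units of the state.
- get_obs(): the state, without advancing time (a new reading comes with each control period).
- camera(name): name is "scene" or "top" or "wrist"; returns the picture (420x560x3 uint8, blue, green, red); there is no depth.
- get_calibration(name): a dict with "camera_matrix" (3x3 intrinsics, pixels), "k1" (the pictures are not rectified: a ray, as slopes to the right and down, at radius r is drawn at 1 + k1 r^2 times it, then the intrinsics apply), "R" (3x3) and "t" (3): a world point X has camera coordinates R X + t; the wrist camera has in their place "mount" (4x4, takes a point from camera to tool coordinates, whose origin is the TCP and whose axes are the flange's). Camera axes: x right, y down, z forward; pixel columns grow to the right and rows downward; lengths in m; the calibration is good to about 2 mm. A picture is of the moment at which its call begins: read the wrist's pose just before it. get_calibration takes no time and is no camera call.
- hand_in(): hands the job in; it is judged then, once.
The state is a dict: "time_s": time; "q": joint angles; "dq": joint speeds; "joint_efforts": joint torques, N m; "eef_pos": TCP position; "eef_rot": TCP orientation; "wrist_force": force on the tool from outside, world axes, zero at the start; "torque": the same for the moment, N m; "opening": opening from 0.0 (shut) to 1.0 (fully open); "grasp_force": force on a finger pad.
Only numpy, scipy, OpenCV 4.12 (cv2) and the standard library are available. Lean on these libraries where they do the work, as an engineer would, in place of code of your own. Each camera call takes 0.05 s, during which the arm holds its last target. There are 200 camera calls.

## Working session

There is one attempt and no reset: what is moved stays moved. The work goes in short steps, Python scripts to look and compute and a tool call to move; the robot and the scene stay as the last step left them, time stands still between calls to the robot, and variables do not carry over. Pictures are saved under pics/ and viewed, at most 10 in all, crops included, and the job is handed in when it is done.

Besides the shell and the picture viewer there is one more tool, called after "Emit:" by a JSON object that holds its "fn" and its "kwargs", one argument or row to a line. arm_command: Moves the arm, as the interface text tells. Its arguments: {"type":"object","properties":{"dp":{"type":"array"},"turn":{"type":"array"},"jaw":{"type":"array"}},"required":["dp","turn","jaw"]}

```bash
mkdir -p pics; python3 - <<'E'
from bench import *
import cv2,numpy as np
o=get_obs();print({k:np.round(v,3) for k,v in o.items()})
a=[]
for n in("scene","top"):
    im=camera(n);cv2.imwrite(f"pics/{n}0.png",im)
    c=get_calibration(n);print(n,c)
print(get_calibration("wrist"))
E
```

```text
{'time_s': np.float64(0.0), 'q': array([-1.512,  0.182,  1.608, -0.   ,  1.354, -0.206]), 'dq': array([-0.001,  0.   , -0.001,  0.001,  0.   , -0.   ]), 'joint_efforts': array([ 1.0000e-03, -4.4487e+01, -3.5134e+01, -0.0000e+00,  9.0000e-03,
        0.0000e+00]), 'eef_pos': array([ 0.15 , -0.554,  0.23 ]), 'eef_rot': array([-0.001,  0.991,  0.132,  0.   ]), 'wrist_force': array([0.006, 0.257, 0.036]), 'torque': array([ 0.025, -0.034, -0.027]), 'grasp_force': np.float64(0.0), 'opening': np.float64(1.003)}
scene {'camera_matrix': array([[482.06108065,   0.        , 276.90163723],
       [  0.        , 482.06108065, 213.93688135],
       [  0.        ,   0.        ,   1.        ]]), 'k1': -0.09409310271982871, 'R': array([[ 0.41176272,  0.91107621, -0.019789  ],
       [ 0.63421012, -0.30209102, -0.71170116],
       [-0.65439207,  0.28050162, -0.70220357]]), 't': array([-0.23551454, -0.28432963,  1.48108389])}
top {'camera_matrix': array([[474.53447029,   0.        , 275.47714182],
       [  0.        , 474.53447029, 217.20075209],
       [  0.        ,   0.        ,   1.        ]]), 'k1': -0.15123237767221295, 'R': array([[-0.00827554, -0.99995745, -0.00407701],
       [-0.99007057,  0.00876574, -0.14029766],
       [ 0.14032743,  0.00287549, -0.99010098]]), 't': array([0.02814114, 0.55250158, 0.84729559])}
{'camera_matrix': array([[322.40854374,   0.        , 280.55863868],
       [  0.        , 322.40854374, 208.76406036],
       [  0.        ,   0.        ,   1.        ]]), 'k1': -0.03215773573546383, 'mount': array([[ 6.65069085e-04, -9.58004043e-01, -2.86753923e-01,
         7.30047543e-02],
       [ 9.99999604e-01,  4.67523094e-04,  7.57373449e-04,
         6.10344168e-04],
       [-5.91502745e-04, -2.86754313e-01,  9.58003974e-01,
        -1.42908488e-01],
       [ 0.00000000e+00,  0.00000000e+00,  0.00000000e+00,
         1.00000000e+00]])}
```

View pics/scene0.png

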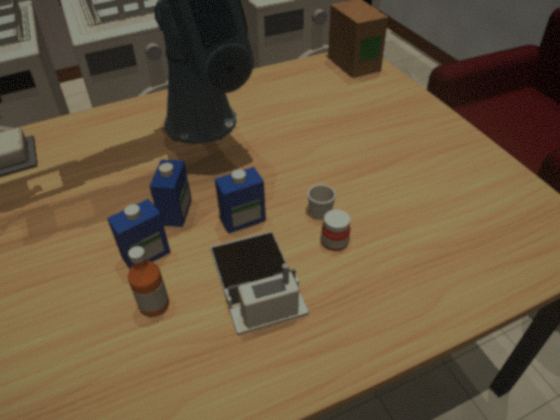

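View pics/top0.png

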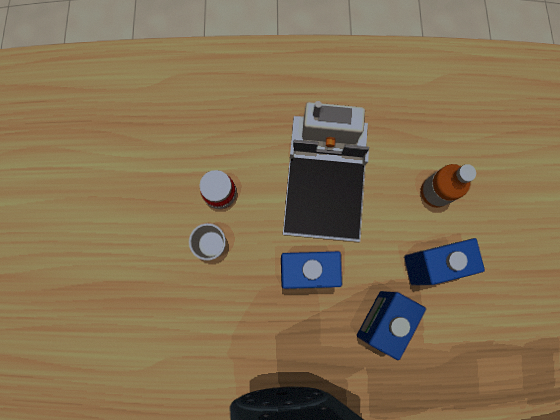

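Three look-alike canisters in the top view have caps at (312,270), (400,327) and (458,261). Image left is the robot's left (+y), so the one meant is (312,270), which is also the one standing just short of the step (scene pixel 240,200). The dock floor spans about (284..365,158..240), the jar is at (217,190), the cup at (208,242) and the softener at (445,187).

```bash
cat > h.py <<'E'
from bench import *
import cv2,numpy as np
def rays(n,px,cal=None):
    c=get_calibration(n);K=c["camera_matrix"]
    u=(np.atleast_2d(np.float64(px))-K[:2,2])/[K[0,0],K[1,1]]
    s=u.copy()
    for _ in range(20): s=u/(1+c["k1"]*(s**2).sum(1,keepdims=True))
    d=np.c_[s,np.ones(len(s))]
    return -c["R"].T@c["t"], d@c["R"]
def plane(n,px,z):
    o,d=rays(n,px); return o+d*((z-o[2])/d[:,2])[:,None]
def proj(n,X):
    c=get_calibration(n);K=c["camera_matrix"];p=np.atleast_2d(X)@c["R"].T+c["t"]
    s=p[:,:2]/p[:,2:]; s=s*(1+c["k1"]*(s**2).sum(1,keepdims=True)); return s*[K[0,0],K[1,1]]+K[:2,2]
def big(m,box):
    x0,y0,x1,y1=box;k=np.zeros_like(m);k[y0:y1,x0:x1]=m[y0:y1,x0:x1]
    return max(cv2.findContours(k,cv2.RETR_EXTERNAL,cv2.CHAIN_APPROX_NONE)[0],key=cv2.contourArea)
E
python3 - <<'E'
from h import *
im=cv2.imread("pics/top0.png");hsv=cv2.cvtColor(im,cv2.COLOR_BGR2HSV)
blue=cv2.inRange(hsv,(105,120,60),(130,255,255));black=cv2.inRange(hsv,(0,0,0),(180,255,50))
white=cv2.inRange(hsv,(0,0,120),(180,60,255))
c=big(cv2.morphologyEx(blue,cv2.MORPH_CLOSE,np.ones((3,3))),(270,240,355,300))
r=cv2.minAreaRect(c);b=cv2.boxPoints(r);print("blue box px",b.round(1))
P=plane("top",b,.13);print("z.13",P.round(4),"sides",np.linalg.norm(P-np.roll(P,-1,0),axis=1).round(4))
w=big(white,(298,258,328,283));e=cv2.fitEllipse(w);print("cap",e,plane("top",e[0],.146).round(4))
f=big(black,(278,165,370,245));b=cv2.boxPoints(cv2.minAreaRect(f));ap=cv2.approxPolyDP(f,5,True)[:,0]
print("floor px",ap.tolist());print(plane("top",ap,.01).round(4))
for n,px,z in(("jar",(217,185),.075),("cup",(208,242),.06),("can2",(400,327),.146),("can3",(458,261),.146),("softcap",(467,173),.17)):print(n,plane("top",px,z).round(3))
s=cv2.imread("pics/scene0.png")
C=[cv2.resize(im[140:360,180:500],None,fx=2.4,fy=2.4,interpolation=2)]
cv2.imwrite("pics/crop.png",cv2.convertScaleAbs(C[0],alpha=1.5))
sh=cv2.cvtColor(s,cv2.COLOR_BGR2HSV)
w=big(cv2.inRange(sh,(0,0,120),(180,60,255)),(228,166,250,186));e2=cv2.fitEllipse(w);print("scene cap",e2[0],plane("scene",e2[0],.146).round(4))
E
```

```text
blue box px [[281.  252.9]
 [340.2 251. ]
 [341.3 286.4]
 [282.1 288.3]]
z.13 [[ 0.48    0.0145  0.13  ]
 [ 0.4821 -0.084   0.13  ]
 [ 0.4236 -0.0844  0.13  ]
 [ 0.4217  0.0132  0.13  ]] sides [0.0985 0.0585 0.0977 0.0584]
cap ((312.07293701171875, 269.12640380859375), (18.209747314453125, 18.511146545410156), 156.42990112304688) [[ 0.4521 -0.0354  0.146 ]]
floor px [[291, 165], [284, 231], [358, 238], [363, 165]]
[[ 0.6601 -0.0078  0.01  ]
 [ 0.5299  0.0073  0.01  ]
 [ 0.515  -0.1351  0.01  ]
 [ 0.6593 -0.15    0.01  ]]
jar [[0.608 0.129 0.075]]
cup [[0.505 0.146 0.06 ]]
can2 [[ 0.357 -0.177  0.146]]
can3 [[ 0.462 -0.279  0.146]]
softcap [[ 0.605 -0.294  0.17 ]]
scene cap (238.11875915527344, 173.45553588867188) [[ 0.4522 -0.0375  0.146 ]]
```

View pics/crop.png

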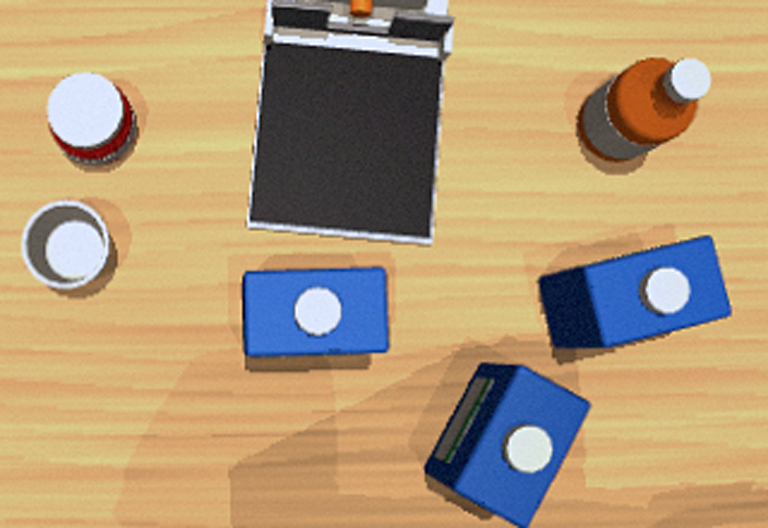

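The crop confirms the target: it stands at crop (318,310), is the leftmost of the three, and is the one square in front of the step. Next I'll fit the dock edges precisely.

```bash
python3 - <<'E'
from h import *
def floor(n,box,thr):
    im=cv2.imread(f"pics/{n}0.png");m=cv2.inRange(im.max(2),0,thr)
    f=big(m,box)[:,0]; P=plane(n,f,.01)[:,:2]
    x=np.array([np.cos(-.1),np.sin(-.1)]);y=np.array([-x[1],x[0]]);a=P@x;b=P@y
    A0,A1=a.min(),a.max();bm=(b.max()+b.min())/2
    def line(s): 
        v=cv2.fitLine(P[s].astype(np.float32),cv2.DIST_HUBER,0,1e-4,1e-4).ravel();return v
    mid=(a>A0+.03)&(a<A0+.11)
    L=line(mid&(b>bm));R=line(mid&(b<bm));F=line((a<np.median(a[(abs(b-bm)<.02)&(a<A0+.06)])+.012)&(abs(b-bm)<.055))
    for k,v in zip("LRF",(L,R,F)):
        print(n,k,v.round(4),"deg",np.degrees(np.arctan2(v[1],v[0])).round(2))
    # middle line: average
    d=lambda v:v[:2]*np.sign(v[0]); xd=d(L)+d(R);xd/=np.linalg.norm(xd);
    def isect(u,v):
        t=np.linalg.solve(np.c_[u[:2],-v[:2]],v[2:]-u[2:]);return u[2:]+t[0]*u[:2]
    p,q=isect(L,F),isect(R,F);print(" corners",p.round(4),q.round(4),"w",np.linalg.norm(p-q).round(4),"mid",((p+q)/2).round(4))
floor("top",(278,150,372,250),75)
floor("scene",(205,230,292,290),45)
E
```

```text
top L [ 9.947e-01 -1.026e-01  5.973e-01  1.000e-04] deg -5.89
top R [ 0.9936 -0.1133  0.5833 -0.1422] deg -6.5
top F [ 0.1047  0.9945  0.5205 -0.0832] deg 83.99
 corners [0.53   0.0071] [ 0.5151 -0.1344] w 0.1423 mid [ 0.5226 -0.0637]
scene L [ 0.975  -0.2222  0.6088 -0.0099] deg -12.84
scene R [ 0.9932 -0.1166  0.5877 -0.1424] deg -6.7
scene F [ 0.1052  0.9945  0.527  -0.0633] deg 83.96
 corners [0.5345 0.007 ] [ 0.5195 -0.1344] w 0.1422 mid [ 0.527  -0.0637]
```

Emit:
{"fn": "arm_command", "kwargs": {
  "dp": [
    [0.17,-0.17,0],
    [0.34,-0.34,0],
    [0.5,-0.5,0],
    [0.66,-0.66,0],
    [0.8,-0.8,0]
  ],
  "turn": [
    [0,0,-0.2],
    [0,0,-0.4],
    [0,0,-0.6],
    [0,0,-0.8],
    [0,0,-1]
  ],
  "jaw": [1,1,1,1,1]
}}

```text
time_s: 0.72
eef_pos: [0.2917, -0.3076, 0.231]
eef_rot: [-0.0, 0.923, 0.386, 0.0]
wrist_force: [0.2, -0.6, -0.1]
opening: 0.996
grasp_force: 0.0
```

```bash
cat > go.py <<'E'
from bench import *
import numpy as np,sys
from scipy.spatial.transform import Rotation as R
o=get_obs();w,x,y,z=o["eef_rot"];T=R.from_quat([x,y,z,w]);p=o["eef_pos"]
X=np.array([np.cos(-.1056),np.sin(-.1056)]);Y=np.array([-X[1],X[0]]);O=np.array([.5195,-.0633])
t=T.as_matrix();f=o["wrist_force"]
print("t",round(o["time_s"],2),"p",p.round(4),"yaw",np.degrees(np.arctan2(t[1,0],t[0,0])).round(2),"z",t[:,2].round(3),"open",round(float(o["opening"]),3),"grip",round(float(o["grasp_force"]),1))
print("dock xy",((p[:2]-O)@X).round(4),((p[:2]-O)@Y).round(4),"F dock",(f[:2]@X).round(2),(f[:2]@Y).round(2),f[2].round(2))
if len(sys.argv)>1:
    a=list(map(float,sys.argv[1:]));g=a[:3]
    if sys.argv[-1]=="0" and len(a)==5: g=[*(O+a[0]*X+a[1]*Y),a[2]]
    c=np.radians(a[3]);G=R.from_matrix(np.array([[np.cos(c),np.sin(c),0],[np.sin(c),-np.cos(c),0],[0,0,-1]]))
    print("dp",(T.inv().apply(np.array(g)-p)/.25).round(4),"turn",((T.inv()*G).as_rotvec(degrees=True)/30).round(4))
E
python3 go.py .452 -.0355 .23 91.2
```

```text
t 0.72 p [ 0.2917 -0.3076  0.231 ] yaw 45.37 z [ 0.  0. -1.] open 0.996 grip 0.0
dock xy -0.2008 -0.2669 F dock 0.25 -0.58 -0.12
dp [ 1.2248 -0.3082  0.0045] turn [-3.0000e-04 -8.0000e-04 -1.5275e+00]
```

Emit:
{"fn": "arm_command", "kwargs": {
  "dp": [
    [0.2,-0.05,0],
    [0.4,-0.1,0],
    [0.6,-0.15,0],
    [0.8,-0.2,0],
    [0.98,-0.25,0]
  ],
  "turn": [
    [0,0,-0.2],
    [0,0,-0.4],
    [0,0,-0.6],
    [0,0,-0.8],
    [0,0,-1]
  ],
  "jaw": [1,1,1,1,1]
}}

```text
time_s: 1.35
eef_pos: [0.42, -0.09, 0.2312]
eef_rot: [-0.0, 0.791, 0.611, -0.0]
wrist_force: [-0.2, -0.5, 0.1]
opening: 1.006
grasp_force: 0.0
```

```bash
python3 go.py .452 -.0355 .23 91.2
```

```text
t 1.35 p [ 0.42   -0.09    0.2312] yaw 75.39 z [-0.  0. -1.] open 1.006 grip 0.0
dock xy -0.0961 -0.037 F dock -0.12 -0.52 0.13
dp [0.2431 0.0688 0.0046] turn [-1.000e-04 -1.000e-04 -5.269e-01]
```

Emit:
{"fn": "arm_command", "kwargs": {
  "dp": [
    [0.12,0.034,0],
    [0.243,0.069,0],
    [0.243,0.069,0],
    [0.243,0.069,0.15],
    [0.243,0.069,0.3]
  ],
  "turn": [
    [0,0,-0.27],
    [0,0,-0.527],
    [0,0,-0.527],
    [0,0,-0.527],
    [0,0,-0.527]
  ],
  "jaw": [1,1,1,1,1]
}}

```text
time_s: 1.98
eef_pos: [0.4517, -0.0382, 0.1556]
eef_rot: [0.001, 0.702, 0.712, 0.0]
wrist_force: [1.0, -0.7, -0.6]
opening: 1.0
grasp_force: 0.0
```

```bash
python3 go.py .452 -.0355 .09 91.2; python3 -c "
from h import *
cv2.imwrite('pics/s1.png',camera('scene'))"
```

```text
t 1.98 p [ 0.4517 -0.0382  0.1556] yaw 90.86 z [ 0.001 -0.001 -1.   ] open 1.0 grip 0.0
dock xy -0.0701 0.0178 F dock 1.03 -0.56 -0.58
dp [0.0109 0.0012 0.2625] turn [ 0.0018  0.0015 -0.0112]
```

View pics/s1.png

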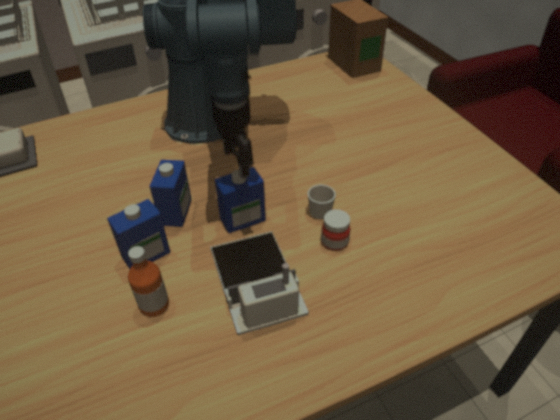

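The gripper straddles the target's cap at about (240,175), front finger just ahead of the canister, and the three bystanders haven't moved. I'll descend and grip.

Emit:
{"fn": "arm_command", "kwargs": {
  "dp": [
    [0.01,0.001,0.13],
    [0.01,0.001,0.26],
    [0.01,0.001,0.26],
    [0.01,0.001,0.26],
    [0.01,0.001,0.26]
  ],
  "turn": [
    [0,0,0],
    [0,0,0],
    [0,0,0],
    [0,0,0],
    [0,0,0]
  ],
  "jaw": [1,1,1,0,0]
}}

```text
time_s: 2.65
eef_pos: [0.453, -0.0356, 0.0932]
eef_rot: [0.001, 0.701, 0.713, 0.0]
wrist_force: [-2.1, -1.0, 4.8]
opening: 0.694
grasp_force: 64.7
```

Emit:
{"fn": "arm_command", "kwargs": {
  "dp": [
    [0,0,0],
    [0,0,0],
    [0,0,0],
    [0,0,0],
    [0,0,0]
  ],
  "turn": [
    [0,0,0],
    [0,0,0],
    [0,0,0],
    [0,0,0],
    [0,0,0]
  ],
  "jaw": [0,0,0,0,0]
}}

```text
time_s: 3.28
eef_pos: [0.4531, -0.0356, 0.0932]
eef_rot: [0.001, 0.701, 0.713, 0.0]
wrist_force: [-4.2, -0.9, 6.5]
opening: 0.697
grasp_force: 65.0
```

```bash
python3 go.py -.045 .001 .095 83.95 0
```

```text
t 3.27 p [ 0.4531 -0.0356  0.0932] yaw 90.97 z [ 0.002 -0.001 -1.   ] open 0.697 grip 65.0
dock xy -0.069 0.0205 F dock -4.04 -1.31 6.46
dp [-0.0892  0.0857 -0.0069] turn [0.0047 0.0026 0.2341]
```

Emit:
{"fn": "arm_command", "kwargs": {
  "dp": [
    [0,0,-0.02],
    [-0.03,0.03,-0.02],
    [-0.06,0.057,-0.02],
    [-0.089,0.086,-0.02],
    [-0.089,0.086,-0.02]
  ],
  "turn": [
    [0,0,0],
    [0,0,0.08],
    [0,0,0.16],
    [0,0,0.234],
    [0,0,0.234]
  ],
  "jaw": [0,0,0,0,0]
}}

```text
time_s: 3.9
eef_pos: [0.4746, -0.0577, 0.0962]
eef_rot: [0.0, 0.744, 0.668, 0.0]
wrist_force: [-0.9, -0.5, -5.7]
opening: 0.691
grasp_force: 66.4
```

```bash
python3 go.py -.038 0 .0945 83.95 0;  python3 - <<'E'
from h import *
im=camera("top");cv2.imwrite("pics/top1.png",im)
cv2.imwrite("pics/top1c.png",cv2.convertScaleAbs(cv2.resize(im[150:330,230:430],None,fx=3,fy=3,interpolation=2),alpha=1.5))
E
```

```text
t 3.9 p [ 0.4746 -0.0577  0.0962] yaw 83.87 z [ 0. -0. -1.] open 0.691 grip 66.4
dock xy -0.0453 0.0009 F dock -0.85 -0.57 -5.72
dp [-0.0035  0.029   0.0067] turn [ 0.0003  0.0001 -0.0026]
```

View pics/top1c.png

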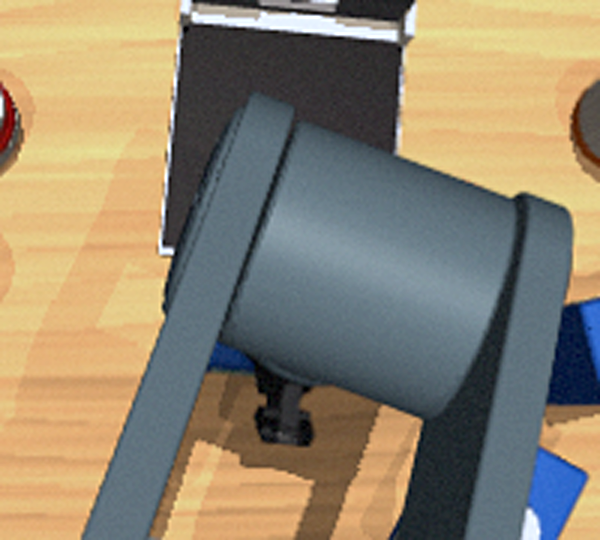

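Emit:
{"fn": "arm_command", "kwargs": {
  "dp": [
    [0,0.012,0.005],
    [0,0.024,0.005],
    [0,0.032,0.005],
    [0,0.036,0.005],
    [0,0.04,0.005]
  ],
  "turn": [
    [0,0,0],
    [0,0,0],
    [0,0,0],
    [0,0,0],
    [0,0,0]
  ],
  "jaw": [0,0,0,0,0]
}}

```text
time_s: 4.58
eef_pos: [0.4838, -0.0578, 0.095]
eef_rot: [-0.0, 0.743, 0.669, -0.0]
wrist_force: [0.7, 0.4, -6.2]
opening: 0.691
grasp_force: 66.3
```

Emit:
{"fn": "arm_command", "kwargs": {
  "dp": [
    [0,0.003,0],
    [0,0.006,0],
    [0,0.009,0]
  ],
  "turn": [
    [0,0,0],
    [0,0,0],
    [0,0,0]
  ],
  "jaw": [0,0,0]
}}

```text
time_s: 4.95
eef_pos: [0.4861, -0.0581, 0.095]
eef_rot: [-0.0, 0.743, 0.669, 0.0]
wrist_force: [-0.2, 0.1, -6.3]
opening: 0.695
grasp_force: 66.3
```

```bash
python3 go.py -.03 0 .0945 83.95 0
```

```text
t 4.95 p [ 0.4861 -0.0581  0.095 ] yaw 83.96 z [-0.  0. -1.] open 0.695 grip 66.3
dock xy -0.0337 0.0016 F dock -0.21 0.03 -6.3
dp [-0.0065  0.015   0.0022] turn [-0.     -0.0001  0.0003]
```

Emit:
{"fn": "arm_command", "kwargs": {
  "dp": [
    [-0.003,0.003,0],
    [-0.006,0.006,0],
    [-0.006,0.009,0],
    [-0.006,0.012,0]
  ],
  "turn": [
    [0,0,0],
    [0,0,0],
    [0,0,0],
    [0,0,0]
  ],
  "jaw": [0,0,0,0]
}}

```text
time_s: 5.45
eef_pos: [0.4878, -0.0597, 0.0946]
eef_rot: [-0.001, 0.743, 0.669, -0.001]
wrist_force: [-3.8, 0.0, -5.1]
opening: 0.696
grasp_force: 66.6
```

Emit:
{"fn": "arm_command", "kwargs": {
  "dp": [
    [0,0.003,0],
    [0,0.006,0]
  ],
  "turn": [
    [0,0,0],
    [0,0,0]
  ],
  "jaw": [0,0]
}}

```text
time_s: 5.7
eef_pos: [0.4881, -0.0595, 0.0941]
eef_rot: [-0.002, 0.743, 0.669, -0.002]
wrist_force: [-7.8, -0.9, -3.4]
opening: 0.694
grasp_force: 66.9
```

Emit:
{"fn": "arm_command", "kwargs": {
  "dp": [
    [0,-0.003,0.002],
    [0,-0.006,0.004],
    [0,-0.006,0.006]
  ],
  "turn": [
    [0,0,0],
    [0,0,0],
    [0,0,0]
  ],
  "jaw": [0,0,0]
}}

```text
time_s: 6.08
eef_pos: [0.4879, -0.0595, 0.0934]
eef_rot: [-0.001, 0.743, 0.669, -0.001]
wrist_force: [-7.1, 3.0, 3.8]
opening: 0.692
grasp_force: 67.4
```

```bash
python3 go.py -.032 0 .0935 83.95 0
```

```text
t 6.08 p [ 0.4879 -0.0595  0.0934] yaw 83.97 z [-0.002  0.001 -1.   ] open 0.692 grip 67.4
dock xy -0.0318 0.0004 F dock -7.34 2.28 3.82
dp [-0.0017 -0.0007 -0.0003] turn [-0.0049 -0.0011  0.0007]
```

Emit:
{"fn": "arm_command", "kwargs": {
  "dp": [
    [0,-0.004,0],
    [0,-0.004,0],
    [0,-0.004,0],
    [0,-0.004,0],
    [0,-0.004,0]
  ],
  "turn": [
    [0,0,0],
    [0,0,0],
    [0,0,0],
    [0,0,0],
    [0,0,0]
  ],
  "jaw": [0.85,1,1,1,1]
}}

```text
time_s: 6.7
eef_pos: [0.4881, -0.0599, 0.0936]
eef_rot: [0.0, 0.743, 0.669, 0.0]
wrist_force: [0.2, -0.5, 0.2]
opening: 0.998
grasp_force: 0.0
```

Emit:
{"fn": "arm_command", "kwargs": {
  "dp": [
    [0,0,-0.1],
    [0,0,-0.25],
    [0,0,-0.45],
    [0,-0.2,-0.45],
    [0,-0.35,-0.45]
  ],
  "turn": [
    [0,0,0],
    [0,0,0],
    [0,0,0],
    [0,0,0],
    [0,0,0]
  ],
  "jaw": [1,1,1,1,1]
}}

```text
time_s: 7.32
eef_pos: [0.3999, -0.0505, 0.2065]
eef_rot: [0.0, 0.743, 0.669, 0.0]
wrist_force: [0.1, -1.0, 0.1]
opening: 1.001
grasp_force: 0.0
```

```bash
python3 go.py -.115 0 .2 -6.05 0;  python3 - <<'E'
from h import *
im=camera("top");cv2.imwrite("pics/top2.png",im)
s=camera("scene");cv2.imwrite("pics/s2.png",s)
a=cv2.resize(im[150:330,230:430],(600,540),interpolation=2);cv2.imwrite("pics/top2c.png",cv2.convertScaleAbs(a,alpha=1.5))
E
```

```text
t 7.33 p [ 0.3999 -0.0505  0.2065] yaw 83.98 z [ 0.001 -0.001 -1.   ] open 1.001 grip 0.0
dock xy -0.1203 0.0001 F dock 0.16 -1.01 0.12
dp [-0.0005  0.0211  0.026 ] turn [ 2.000e-03 -8.000e-04  3.001e+00]
```

View pics/top2c.png

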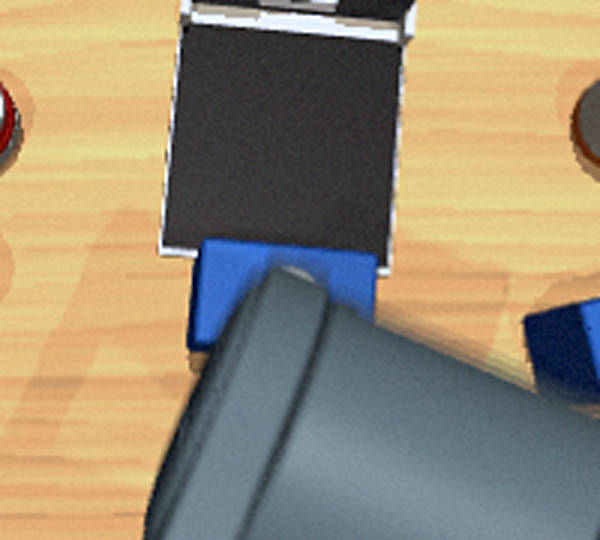

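Emit:
{"fn": "arm_command", "kwargs": {
  "dp": [
    [0,-0.04,0],
    [0,-0.04,0],
    [0,-0.04,0],
    [0,-0.04,0],
    [0,-0.04,0]
  ],
  "turn": [
    [0,0,0.3],
    [0,0,0.6],
    [0,0,0.9],
    [0,0,1],
    [0,0,1]
  ],
  "jaw": [0.6,0.6,0.6,0.6,0.6]
}}

```text
time_s: 8.05
eef_pos: [0.3915, -0.0497, 0.2061]
eef_rot: [0.0, 0.891, 0.454, 0.0]
wrist_force: [-0.7, -0.3, 1.4]
opening: 0.605
grasp_force: 0.0
```

Emit:
{"fn": "arm_command", "kwargs": {
  "dp": [
    [0,0,0],
    [0,0,0],
    [0,0,0],
    [0,0,0]
  ],
  "turn": [
    [0,0,0.3],
    [0,0,0.6],
    [0,0,0.9],
    [0,0,1]
  ],
  "jaw": [0.6,0.6,0.6,0.6]
}}

```text
time_s: 8.55
eef_pos: [0.3913, -0.0497, 0.2061]
eef_rot: [0.0, 0.978, 0.207, 0.0]
wrist_force: [-0.7, -0.3, 0.4]
opening: 0.6
grasp_force: 0.0
```

Emit:
{"fn": "arm_command", "kwargs": {
  "dp": [
    [0,0,0],
    [0,0,0],
    [0,0,0],
    [0,0,0],
    [0,0,0]
  ],
  "turn": [
    [0,0,0.3],
    [0,0,0.6],
    [0,0,0.9],
    [0,0,1],
    [0,0,1]
  ],
  "jaw": [0.6,0.6,0.6,0.6,0.6]
}}

```text
time_s: 9.18
eef_pos: [0.3912, -0.0497, 0.2061]
eef_rot: [0.0, 0.999, -0.052, 0.0]
wrist_force: [-0.1, 0.1, 0.3]
opening: 0.601
grasp_force: 0.0
```

```bash
python3 go.py -.115 0 .105 -6.05 0;  python3 - <<'E'
from h import *
im=camera("top");cv2.imwrite("pics/top3.png",im)
hsv=cv2.cvtColor(im,cv2.COLOR_BGR2HSV)
blue=cv2.inRange(hsv,(105,120,60),(130,255,255))
c=big(blue,(280,215,370,280))[:,0]
P=plane("top",c,.13)[:,:2]
X=np.array([np.cos(-.1056),np.sin(-.1056)]);Y=np.array([-X[1],X[0]]);O=np.array([.5195,-.0633])
a=(P-O)@X;b=(P-O)@Y;print("x",a.min(),a.max(),"y",b.min(),b.max())
s=abs(b-(b.min()+b.max())/2)<.042;s&=a>-.01
v=cv2.fitLine(np.float32(np.c_[b[s],a[s]]),cv2.DIST_HUBER,0,1e-4,1e-4).ravel();print("front edge tilt vs dock deg",np.degrees(np.arctan2(v[1],v[0])),v[2:])
w=big(cv2.inRange(hsv,(0,0,120),(180,60,255)),(310,230,340,262))
e=cv2.fitEllipse(w);p=plane("top",e[0],.146)[0,:2]-O;print("cap",e,p@X,p@Y)
E
```

```text
t 9.18 p [ 0.3912 -0.0497  0.2061] yaw -5.95 z [ 0. -0. -1.] open 0.601 grip 0.0
dock xy -0.129 0.0 F dock -0.15 0.1 0.27
dp [5.580e-02 2.000e-04 4.044e-01] turn [ 0.0001 -0.0005  0.0034]
x -0.06363397545267811 -0.0037340570000772436 y -0.04752441672403411 0.050249958758167165
front edge tilt vs dock deg -0.16131729 [ 0.00096615 -0.00460143]
cap ((326.4768371582031, 245.8535919189453), (13.376044273376465, 19.52315902709961), 99.43962860107422) -0.030045299877401708 0.0005429151774962446
```

Emit:
{"fn": "arm_command", "kwargs": {
  "dp": [
    [0,0,0.2],
    [0,0,0.39],
    [0,0,0.39],
    [0.06,0,0.39],
    [0.12,0,0.39]
  ],
  "turn": [
    [0,0,0],
    [0,0,0],
    [0,0,0],
    [0,0,0],
    [0,0,0]
  ],
  "jaw": [0.6,0.6,0.6,0.6,0.6]
}}

```text
time_s: 9.85
eef_pos: [0.4228, -0.0534, 0.1106]
eef_rot: [0.001, 0.999, -0.052, 0.001]
wrist_force: [0.7, -0.7, -0.5]
opening: 0.595
grasp_force: 0.0
```

Emit:
{"fn": "arm_command", "kwargs": {
  "dp": [
    [0.04,0,0],
    [0.08,0,0],
    [0.1,0,0],
    [0.11,0,0],
    [0.12,0,0]
  ],
  "turn": [
    [0,0,0],
    [0,0,0],
    [0,0,0],
    [0,0,0],
    [0,0,0]
  ],
  "jaw": [0.6,0.6,0.6,0.6,0.6]
}}

```text
time_s: 10.48
eef_pos: [0.4501, -0.0557, 0.1083]
eef_rot: [-0.0, 0.999, -0.053, -0.001]
wrist_force: [-1.5, 0.0, 1.8]
opening: 0.6
grasp_force: 1.0
```

```bash
python3 go.py
```

```text
t 10.47 p [ 0.4501 -0.0557  0.1083] yaw -6.03 z [-0.001  0.    -1.   ] open 0.6 grip 1.0
dock xy -0.0698 0.0003 F dock -1.45 -0.15 1.77
```

Contact with about 1.5 N. Now I'll push it over.

Emit:
{"fn": "arm_command", "kwargs": {
  "dp": [
    [0.016,0,0],
    [0.032,0,0],
    [0.048,0,0],
    [0.064,0,0],
    [0.08,0,0]
  ],
  "turn": [
    [0,0,0],
    [0,0,0],
    [0,0,0],
    [0,0,0],
    [0,0,0]
  ],
  "jaw": [0.6,0.6,0.6,0.6,0.6]
}}

```text
time_s: 11.1
eef_pos: [0.4709, -0.0581, 0.1086]
eef_rot: [0.0, 0.999, -0.053, 0.0]
wrist_force: [-1.7, 0.8, 0.8]
opening: 0.595
grasp_force: 0.8
```

Emit:
{"fn": "arm_command", "kwargs": {
  "dp": [
    [0.016,0,0],
    [0.032,0,0],
    [0.048,0,0],
    [0.064,0,0],
    [0.08,0,0]
  ],
  "turn": [
    [0,0,0],
    [0,0,0],
    [0,0,0],
    [0,0,0],
    [0,0,0]
  ],
  "jaw": [0.6,0.6,0.6,0.6,0.6]
}}

```text
time_s: 11.72
eef_pos: [0.4907, -0.0601, 0.1085]
eef_rot: [0.0, 0.999, -0.053, 0.0]
wrist_force: [0.3, -0.9, 0.5]
opening: 0.597
grasp_force: 0.1
```

```bash
python3 go.py; python3 - <<'E'
from h import *
s=camera("scene")
cv2.imwrite("pics/s4c.png",cv2.convertScaleAbs(cv2.resize(s[130:330,150:350],(600,600),interpolation=2),alpha=1.5))
E
```

```text
t 11.72 p [ 0.4907 -0.0601  0.1085] yaw -6.04 z [ 0. -0. -1.] open 0.597 grip 0.1
dock xy -0.0289 0.0001 F dock 0.43 -0.86 0.48
```

View pics/s4c.png

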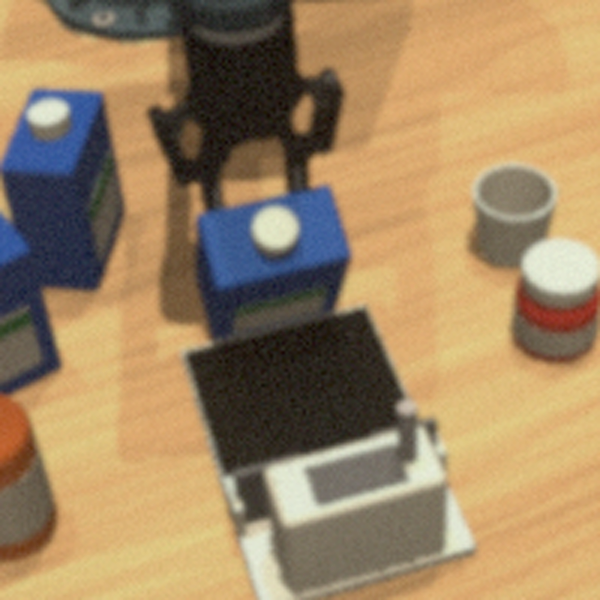

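The canister is tilting squarely over the step (cap at crop 275,230). I'll keep pushing.

Emit:
{"fn": "arm_command", "kwargs": {
  "dp": [
    [0.012,0,0],
    [0.024,0,0],
    [0.036,0,0],
    [0.048,0,0],
    [0.06,0,0]
  ],
  "turn": [
    [0,0,0],
    [0,0,0],
    [0,0,0],
    [0,0,0],
    [0,0,0]
  ],
  "jaw": [0.6,0.6,0.6,0.6,0.6]
}}

```text
time_s: 12.4
eef_pos: [0.5055, -0.0617, 0.1086]
eef_rot: [0.0, 0.999, -0.053, 0.0]
wrist_force: [-0.6, -0.0, 0.4]
opening: 0.599
grasp_force: 0.0
```

Emit:
{"fn": "arm_command", "kwargs": {
  "dp": [
    [0.012,0,0],
    [0.024,0,0],
    [0.024,0,0],
    [0.024,0,0],
    [0.024,0,0]
  ],
  "turn": [
    [0,0,0],
    [0,0,0],
    [0,0,0],
    [0,0,0],
    [0,0,0]
  ],
  "jaw": [0.6,0.6,0.6,0.6,0.6]
}}

```text
time_s: 13.02
eef_pos: [0.5112, -0.0623, 0.1085]
eef_rot: [-0.0, 0.999, -0.053, -0.0]
wrist_force: [0.5, -0.2, 0.1]
opening: 0.599
grasp_force: 0.0
```

```bash
python3 go.py -.115 0 .2 -6.05 0; python3 - <<'E'
from h import *
s=camera("scene")
cv2.imwrite("pics/s5c.png",cv2.convertScaleAbs(cv2.resize(s[130:330,150:350],(600,600),interpolation=2),alpha=1.5))
E
```

```text
t 13.03 p [ 0.5112 -0.0623  0.1085] yaw -6.04 z [-0.  0. -1.] open 0.599 grip 0.0
dock xy -0.0084 0.0001 F dock 0.52 -0.19 0.11
dp [-0.4265  0.0005 -0.3659] turn [-0.      0.0002  0.0003]
```

View pics/s5c.png

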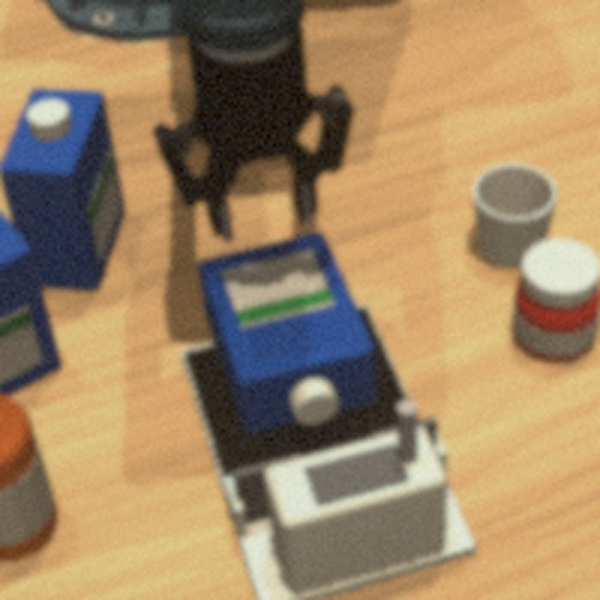

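Emit:
{"fn": "arm_command", "kwargs": {
  "dp": [
    [-0.22,0,0],
    [-0.43,0,0],
    [-0.43,0,0.15],
    [-0.43,0,0.345],
    [-0.43,0,0.345]
  ],
  "turn": [
    [0,0,0],
    [0,0,0],
    [0,0,0],
    [0,0,0],
    [0,0,0]
  ],
  "jaw": [0.6,0.6,0.6,0.6,0.6]
}}

```text
time_s: 13.7
eef_pos: [0.4009, -0.0496, 0.0197]
eef_rot: [-0.002, 0.999, -0.053, -0.004]
wrist_force: [-0.3, 0.2, -1.0]
opening: 0.603
grasp_force: 0.0
```

```bash
python3 go.py -.065 0 .022 -6.05 0;  python3 - <<'E'
from h import *
im=camera("top");cv2.imwrite("pics/top4.png",im)
hsv=cv2.cvtColor(im,cv2.COLOR_BGR2HSV)
X=np.array([np.cos(-.1056),np.sin(-.1056)]);Y=np.array([-X[1],X[0]]);O=np.array([.5195,-.0633])
blue=cv2.inRange(hsv,(105,120,50),(130,255,255))
c=big(cv2.morphologyEx(blue,cv2.MORPH_CLOSE,np.ones((9,9))),(270,150,380,290))
r=cv2.minAreaRect(c);b=cv2.boxPoints(r);P=plane("top",b,.07)[:,:2]-O
print(np.c_[P@X,P@Y].round(4))
Q=plane("top",c[:,0],.07)[:,:2]-O;a=Q@X;y=Q@Y
for s in (y>.035,y<-.035):
    s&=(a>np.median(a)-.03)&(a<np.median(a)+.03)
    v=cv2.fitLine(np.float32(np.c_[a[s],y[s]]),cv2.DIST_HUBER,0,1e-4,1e-4).ravel();print("side",np.degrees(np.arctan(v[1]/v[0])).round(2),v[2:].round(4))
print("x",a.min(),a.max())
E
```

```text
t 13.7 p [ 0.4009 -0.0496  0.0197] yaw -6.05 z [-0.008  0.003 -1.   ] open 0.603 grip 0.0
dock xy -0.1194 0.0012 F dock -0.37 0.21 -0.97
dp [ 0.2174  0.0046 -0.0109] turn [-0.005   0.0154 -0.    ]
[[-0.0344  0.0507]
 [ 0.0956  0.0508]
 [ 0.0963 -0.0501]
 [-0.0339 -0.0481]]
side 0.19 [0.0302 0.0498]
side 0.03 [ 0.0296 -0.0477]
x -0.03408610552328431 0.09571748743257494
```

Emit:
{"fn": "arm_command", "kwargs": {
  "dp": [
    [0.12,0,-0.008],
    [0.22,0,-0.008],
    [0.25,0,-0.008],
    [0.265,0,-0.008],
    [0.275,0,-0.008]
  ],
  "turn": [
    [0,0,0],
    [0,0,0],
    [0,0,0],
    [0,0,0],
    [0,0,0]
  ],
  "jaw": [0.6,0.6,0.6,0.6,0.6]
}}

```text
time_s: 14.38
eef_pos: [0.4723, -0.0581, 0.0246]
eef_rot: [-0.0, 0.999, -0.053, -0.0]
wrist_force: [0.1, 0.2, -0.1]
opening: 0.601
grasp_force: 0.0
```

Emit:
{"fn": "arm_command", "kwargs": {
  "dp": [
    [0.006,0,0],
    [0.012,0,0],
    [0.018,0,0],
    [0.024,0,0],
    [0.03,0,0]
  ],
  "turn": [
    [0,0,0],
    [0,0,0],
    [0,0,0],
    [0,0,0],
    [0,0,0]
  ],
  "jaw": [0.6,0.6,0.6,0.6,0.6]
}}

```text
time_s: 15.0
eef_pos: [0.4802, -0.059, 0.0242]
eef_rot: [-0.0, 0.999, -0.053, -0.0]
wrist_force: [-1.5, 0.1, -1.1]
opening: 0.597
grasp_force: 0.0
```

```bash
python3 go.py -.015 0 .022 -6.05 0
```

```text
t 15.0 p [ 0.4802 -0.059   0.0242] yaw -6.04 z [-0.  0. -1.] open 0.597 grip 0.0
dock xy -0.0396 0.0001 F dock -1.48 -0.08 -1.08
dp [0.0982 0.0006 0.0088] turn [-0.0002  0.0005  0.0003]
```

Emit:
{"fn": "arm_command", "kwargs": {
  "dp": [
    [0.008,0,0],
    [0.016,0,0],
    [0.024,0,0],
    [0.032,0,0],
    [0.04,0,0]
  ],
  "turn": [
    [0,0,0],
    [0,0,0],
    [0,0,0],
    [0,0,0],
    [0,0,0]
  ],
  "jaw": [0.6,0.6,0.6,0.6,0.6]
}}

```text
time_s: 15.62
eef_pos: [0.4903, -0.0601, 0.0243]
eef_rot: [-0.0, 0.999, -0.053, -0.0]
wrist_force: [-2.0, 0.1, -1.3]
opening: 0.601
grasp_force: 0.0
```

Emit:
{"fn": "arm_command", "kwargs": {
  "dp": [
    [0.008,0,0],
    [0.016,0,0],
    [0.024,0,0],
    [0.032,0,0],
    [0.038,0,0]
  ],
  "turn": [
    [0,0,0],
    [0,0,0],
    [0,0,0],
    [0,0,0],
    [0,0,0]
  ],
  "jaw": [0.6,0.6,0.6,0.6,0.6]
}}

```text
time_s: 16.25
eef_pos: [0.4997, -0.0611, 0.0243]
eef_rot: [0.0, 0.999, -0.053, 0.0]
wrist_force: [-2.4, 0.4, 0.5]
opening: 0.599
grasp_force: 0.0
```

```bash
python3 go.py -.008 0 .022 -6.05 0
```

```text
t 16.25 p [ 0.4997 -0.0611  0.0243] yaw -6.04 z [ 0. -0. -1.] open 0.599 grip 0.0
dock xy -0.0199 0.0001 F dock -2.4 0.13 0.52
dp [0.0475 0.0004 0.0093] turn [ 0.     -0.0001  0.0003]
```

Emit:
{"fn": "arm_command", "kwargs": {
  "dp": [
    [0.006,0,0],
    [0.012,0,0],
    [0.018,0,0],
    [0.024,0,0],
    [0.03,0,0]
  ],
  "turn": [
    [0,0,0],
    [0,0,0],
    [0,0,0],
    [0,0,0],
    [0,0,0]
  ],
  "jaw": [0.6,0.6,0.6,0.6,0.6]
}}

```text
time_s: 16.88
eef_pos: [0.5072, -0.0619, 0.0243]
eef_rot: [-0.0, 0.999, -0.053, 0.0]
wrist_force: [-1.8, -0.8, -0.8]
opening: 0.599
grasp_force: 0.0
```

Emit:
{"fn": "arm_command", "kwargs": {
  "dp": [
    [0.003,0,0],
    [0.006,0,0],
    [0.009,0,0],
    [0.012,0,0],
    [0.015,0,0]
  ],
  "turn": [
    [0,0,0],
    [0,0,0],
    [0,0,0],
    [0,0,0],
    [0,0,0]
  ],
  "jaw": [0.6,0.6,0.6,0.6,0.6]
}}

```text
time_s: 17.5
eef_pos: [0.5108, -0.0623, 0.0243]
eef_rot: [0.0, 0.999, -0.053, -0.0]
wrist_force: [-1.5, -0.5, 0.2]
opening: 0.601
grasp_force: 0.0
```

Emit:
{"fn": "arm_command", "kwargs": {
  "dp": [
    [0.003,0,0],
    [0.006,0,0],
    [0.009,0,0],
    [0.012,0,0],
    [0.015,0,0]
  ],
  "turn": [
    [0,0,0],
    [0,0,0],
    [0,0,0],
    [0,0,0],
    [0,0,0]
  ],
  "jaw": [0.6,0.6,0.6,0.6,0.6]
}}

```text
time_s: 18.12
eef_pos: [0.5145, -0.0626, 0.0243]
eef_rot: [0.0, 0.999, -0.053, -0.0]
wrist_force: [-2.3, -0.8, 0.0]
opening: 0.6
grasp_force: 0.0
```

Emit:
{"fn": "arm_command", "kwargs": {
  "dp": [
    [0.003,0,0],
    [0.006,0,0],
    [0.009,0,0],
    [0.012,0,0]
  ],
  "turn": [
    [0,0,0],
    [0,0,0],
    [0,0,0],
    [0,0,0]
  ],
  "jaw": [0.6,0.6,0.6,0.6]
}}

```text
time_s: 18.62
eef_pos: [0.5175, -0.063, 0.0243]
eef_rot: [-0.0, 0.999, -0.053, -0.0]
wrist_force: [-2.2, 0.1, 0.1]
opening: 0.599
grasp_force: 0.0
```

Emit:
{"fn": "arm_command", "kwargs": {
  "dp": [
    [0.003,0,0],
    [0.006,0,0],
    [0.009,0,0],
    [0.012,0,0]
  ],
  "turn": [
    [0,0,0],
    [0,0,0],
    [0,0,0],
    [0,0,0]
  ],
  "jaw": [0.6,0.6,0.6,0.6]
}}

```text
time_s: 19.12
eef_pos: [0.5205, -0.0633, 0.0243]
eef_rot: [-0.0, 0.999, -0.053, -0.0]
wrist_force: [-1.8, -1.1, -1.1]
opening: 0.602
grasp_force: 0.0
```

Emit:
{"fn": "arm_command", "kwargs": {
  "dp": [
    [0.003,0,0],
    [0.006,0,0],
    [0.009,0,0],
    [0.012,0,0],
    [0.015,0,0]
  ],
  "turn": [
    [0,0,0],
    [0,0,0],
    [0,0,0],
    [0,0,0],
    [0,0,0]
  ],
  "jaw": [0.6,0.6,0.6,0.6,0.6]
}}

```text
time_s: 19.75
eef_pos: [0.5242, -0.0637, 0.0243]
eef_rot: [-0.0, 0.999, -0.053, -0.0]
wrist_force: [-2.5, 1.1, -0.6]
opening: 0.605
grasp_force: 0.0
```

Emit:
{"fn": "arm_command", "kwargs": {
  "dp": [
    [0.003,0,0],
    [0.006,0,0],
    [0.009,0,0],
    [0.012,0,0],
    [0.015,0,0]
  ],
  "turn": [
    [0,0,0],
    [0,0,0],
    [0,0,0],
    [0,0,0],
    [0,0,0]
  ],
  "jaw": [0.6,0.6,0.6,0.6,0.6]
}}

```text
time_s: 20.38
eef_pos: [0.528, -0.0641, 0.0243]
eef_rot: [0.0, 0.999, -0.053, 0.0]
wrist_force: [-1.3, 0.5, 0.8]
opening: 0.596
grasp_force: 0.0
```

Emit:
{"fn": "arm_command", "kwargs": {
  "dp": [
    [0.003,0,0],
    [0.006,0,0],
    [0.009,0,0],
    [0.012,0,0],
    [0.015,0,0]
  ],
  "turn": [
    [0,0,0],
    [0,0,0],
    [0,0,0],
    [0,0,0],
    [0,0,0]
  ],
  "jaw": [0.6,0.6,0.6,0.6,0.6]
}}

```text
time_s: 21.0
eef_pos: [0.5317, -0.0645, 0.0243]
eef_rot: [-0.0, 0.999, -0.053, -0.0]
wrist_force: [-1.8, 0.3, 0.3]
opening: 0.598
grasp_force: 0.0
```

Emit:
{"fn": "arm_command", "kwargs": {
  "dp": [
    [0.003,0,0],
    [0.006,0,0],
    [0.009,0,0],
    [0.012,0,0],
    [0.015,0,0]
  ],
  "turn": [
    [0,0,0],
    [0,0,0],
    [0,0,0],
    [0,0,0],
    [0,0,0]
  ],
  "jaw": [0.6,0.6,0.6,0.6,0.6]
}}

```text
time_s: 21.62
eef_pos: [0.5344, -0.0646, 0.024]
eef_rot: [-0.0, 0.999, -0.053, -0.001]
wrist_force: [-6.3, 0.4, 1.2]
opening: 0.602
grasp_force: 0.0
```

Emit:
{"fn": "arm_command", "kwargs": {
  "dp": [
    [0.003,0,0],
    [0.006,0,0],
    [0.009,0,0]
  ],
  "turn": [
    [0,0,0],
    [0,0,0],
    [0,0,0]
  ],
  "jaw": [0.6,0.6,0.6]
}}

```text
time_s: 22.0
eef_pos: [0.5366, -0.0648, 0.0239]
eef_rot: [-0.0, 0.999, -0.053, -0.001]
wrist_force: [-5.1, 0.4, 2.3]
opening: 0.605
grasp_force: 0.0
```

Force is steady while it moves, so this is the valve sliding.

Emit:
{"fn": "arm_command", "kwargs": {
  "dp": [
    [0.003,0,0],
    [0.006,0,0],
    [0.008,0,0]
  ],
  "turn": [
    [0,0,0],
    [0,0,0],
    [0,0,0]
  ],
  "jaw": [0.6,0.6,0.6]
}}

```text
time_s: 22.38
eef_pos: [0.5387, -0.065, 0.024]
eef_rot: [-0.0, 0.999, -0.053, -0.001]
wrist_force: [-5.7, 0.7, 1.0]
opening: 0.598
grasp_force: 0.0
```

Emit:
{"fn": "arm_command", "kwargs": {
  "dp": [
    [0.0025,0,0],
    [0.005,0,0]
  ],
  "turn": [
    [0,0,0],
    [0,0,0]
  ],
  "jaw": [0.6,0.6]
}}

```text
time_s: 22.62
eef_pos: [0.5398, -0.0651, 0.024]
eef_rot: [-0.0, 0.999, -0.053, -0.001]
wrist_force: [-7.5, 1.1, 2.5]
opening: 0.604
grasp_force: 0.0
```

Emit:
{"fn": "arm_command", "kwargs": {
  "dp": [
    [0.002,0,0],
    [0.002,0,0]
  ],
  "turn": [
    [0,0,0],
    [0,0,0]
  ],
  "jaw": [0.6,0.6]
}}

```text
time_s: 22.88
eef_pos: [0.5397, -0.065, 0.0236]
eef_rot: [-0.0, 0.999, -0.053, -0.002]
wrist_force: [-7.8, 0.3, 1.9]
opening: 0.598
grasp_force: 0.0
```

Emit:
{"fn": "arm_command", "kwargs": {
  "dp": [
    [0.002,0,0],
    [0.003,0,0],
    [0.003,0,0]
  ],
  "turn": [
    [0,0,0],
    [0,0,0],
    [0,0,0]
  ],
  "jaw": [0.6,0.6,0.6]
}}

```text
time_s: 23.25
eef_pos: [0.5396, -0.0649, 0.0234]
eef_rot: [-0.0, 0.999, -0.053, -0.003]
wrist_force: [-9.2, 0.5, 2.9]
opening: 0.604
grasp_force: 0.0
```

Emit:
{"fn": "arm_command", "kwargs": {
  "dp": [
    [0.002,0,0],
    [0.004,0,0],
    [0.004,0,0]
  ],
  "turn": [
    [0,0,0],
    [0,0,0],
    [0,0,0]
  ],
  "jaw": [0.6,0.6,0.6]
}}

```text
time_s: 23.62
eef_pos: [0.5394, -0.0647, 0.0228]
eef_rot: [-0.001, 0.999, -0.052, -0.004]
wrist_force: [-13.0, 1.1, 2.3]
opening: 0.6
grasp_force: 0.0
```

Emit:
{"fn": "arm_command", "kwargs": {
  "dp": [
    [0,0,0],
    [0,0,0],
    [0,0,0],
    [0,0,0],
    [0,0,0]
  ],
  "turn": [
    [0,0,0],
    [0,0,0],
    [0,0,0],
    [0,0,0],
    [0,0,0]
  ],
  "jaw": [0.6,0.6,0.6,0.6,0.6]
}}

```text
time_s: 24.25
eef_pos: [0.5394, -0.0648, 0.0227]
eef_rot: [-0.001, 0.999, -0.052, -0.004]
wrist_force: [-12.5, 1.2, 2.4]
opening: 0.601
grasp_force: 0.0
```

Emit:
{"fn": "arm_command", "kwargs": {
  "dp": [
    [0,0,0],
    [0,0,0],
    [0,0,0],
    [0,0,0],
    [0,0,0]
  ],
  "turn": [
    [0,0,0],
    [0,0,0],
    [0,0,0],
    [0,0,0],
    [0,0,0]
  ],
  "jaw": [0.6,0.6,0.6,0.6,0.6]
}}

```text
time_s: 24.88
eef_pos: [0.5394, -0.0648, 0.0228]
eef_rot: [-0.001, 0.999, -0.052, -0.004]
wrist_force: [-12.5, 0.4, 1.7]
opening: 0.601
grasp_force: 0.0
```

```bash
python3 go.py;  python3 - <<'E'
from h import *
im=camera("top")
hsv=cv2.cvtColor(im,cv2.COLOR_BGR2HSV)
cv2.imwrite("pics/top6c.png",cv2.convertScaleAbs(cv2.resize(im[90:250,250:410],(600,600),interpolation=2),alpha=1.5))
E
```

```text
t 24.88 p [ 0.5394 -0.0648  0.0228] yaw -6.01 z [-0.008  0.002 -1.   ] open 0.601 grip 0.0
dock xy 0.02 0.0006 F dock -12.44 -0.95 1.66
```

View pics/top6c.png

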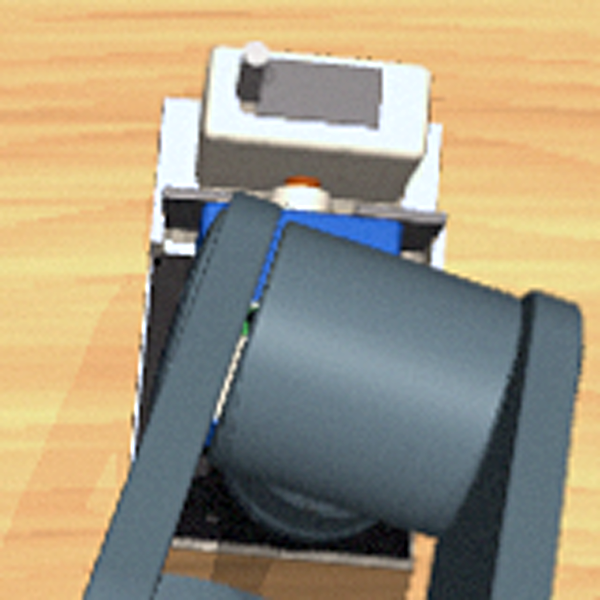

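The shoulder lies along the faceplate, with the cap through the slot at crop (300,200) on the orange valve. It has been held at about 12.5 N for 1.3 s, so I'll let go.

Emit:
{"fn": "arm_command", "kwargs": {
  "dp": [
    [-0.01,0,0],
    [-0.03,0,0],
    [-0.1,0,0],
    [-0.25,0,0],
    [-0.4,0,0]
  ],
  "turn": [
    [0,0,0],
    [0,0,0],
    [0,0,0],
    [0,0,0],
    [0,0,0]
  ],
  "jaw": [0.6,0.6,0.6,0.6,0.6]
}}

```text
time_s: 25.55
eef_pos: [0.4438, -0.0554, 0.0248]
eef_rot: [0.0, 0.999, -0.053, 0.001]
wrist_force: [-0.4, -0.4, -1.0]
opening: 0.599
grasp_force: 0.0
```

Emit:
{"fn": "arm_command", "kwargs": {
  "dp": [
    [0,0,-0.2],
    [-0.1,0,-0.4],
    [-0.1,0,-0.6],
    [-0.1,0,-0.6],
    [-0.1,0,-0.6]
  ],
  "turn": [
    [0,0,0],
    [0,0,0],
    [0,0,0],
    [0,0,0],
    [0,0,0]
  ],
  "jaw": [0.6,0.6,0.6,0.6,0.6]
}}

```text
time_s: 26.18
eef_pos: [0.419, -0.0526, 0.1743]
eef_rot: [0.0, 0.999, -0.053, 0.001]
wrist_force: [0.2, -0.3, -0.4]
opening: 0.601
grasp_force: 0.0
```

```bash
python3 go.py;  python3 - <<'E'
from h import *
im=camera("top");hsv=cv2.cvtColor(im,cv2.COLOR_BGR2HSV)
X=np.array([np.cos(-.1056),np.sin(-.1056)]);Y=np.array([-X[1],X[0]]);O=np.array([.5195,-.0633])
c=big(cv2.morphologyEx(cv2.inRange(hsv,(105,120,50),(130,255,255)),cv2.MORPH_CLOSE,np.ones((9,9))),(275,130,375,245))
P=plane("top",cv2.boxPoints(cv2.minAreaRect(c)),.07)[:,:2]-O
print(np.c_[P@X,P@Y].round(4))
E
```

```text
t 26.18 p [ 0.419  -0.0526  0.1743] yaw -6.04 z [ 0.001 -0.    -1.   ] open 0.601 grip 0.0
dock xy -0.101 0.0001 F dock 0.28 -0.26 -0.39
[[ 0.0317  0.0502]
 [ 0.1618  0.0521]
 [ 0.1642 -0.0495]
 [ 0.0337 -0.049 ]]
```

```bash
python3 -c "
from bench import *
print(hand_in())"
```

```text
the job is handed in; nothing more can be done
None
```

The blue canister lies on the cradle with its cap through the slot and its shoulder against the faceplate, pressed home at about 12.5 N for 1.3 s. I then let go and handed the job in at 26 s; valve travel was judged by feel and picture, not read out.

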